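# Step the filter turret to the cross and take a reading

## Task

With a fingertip against the side of the tab that sticks out of the photometer's filter turret, push the tab round until it points at the middle of the cross-shaped marker, then press the round read button on the head behind the turret all the way down and let it come up again. Only push and press: do not pinch the tab or grip anything. Leave the loose vial, tube, timer and tape roll alone.

Things in the scene. Friction and masses are not known exactly. Their poses are not given: they have to be found in the camera images.
- photometer: Fixed bench photometer: white round deck, radius 112 mm, top 14 mm above the worktop; behind the turret a white head, 66 x 96 mm, top at 50 mm, from x = 59 to 125 mm in its frame. Origin on the worktop under the turret axis; +x points to the head, z up; turned up to 0.35 rad about z. Marker stations: 92 mm from the axis, at turret values -1.5, -0.75, 0.75, 1.5.
- turret_axis (a point): Point on the vertical axis of the turret, 56 mm above the worktop. The grey turret drum round it has radius 45 mm and its top is 50 mm above the worktop (hub in the middle 55 mm).
- turret (a joint): Turret angle, rad: 0 = tab along the photometer's -x (away from the head); positive = anticlockwise from above (tab goes from -x towards the photometer's -y). Stops at -1.75 and 1.75; starts within 0.42 of 0. It stays where it is left: friction of about 0.12 N m (2 N at the tab), no spring, no clicks.
- pointer (a point): Point on the tab's centre line, 92 mm from the turret axis (12 mm beyond the tab's end), 43 mm above the worktop; turns with the turret. Over the middle of a marker, the tab points at that marker. The tab: an upright radial fin, 13 mm thick, from the drum (45 mm from the axis) to 80 mm from the axis, 25 to 61 mm above the worktop.
- tab_face_a: Black ribbed grip plate, 34 x 4 x 32 mm, on one side of the tab: clockwise side, so pushing on it turns the turret anticlockwise (values grow). It spans 44 to 78 mm from the axis and 25 to 57 mm above the worktop. Its origin lies on the turret axis, 14 mm above the worktop, and turns with the turret.
- tab_face_b: Black ribbed grip plate, 34 x 4 x 32 mm, on one side of the tab: anticlockwise side, so pushing on it turns the turret clockwise (values fall). It spans 44 to 78 mm from the axis and 25 to 57 mm above the worktop. Its origin lies on the turret axis, 14 mm above the worktop, and turns with the turret.
- mark_cross: THE TARGET: plus-shaped cross of two bars, each 34 x 9 mm; fixed black marker, 5 mm high (top 19 mm above the worktop), on one of the four stations of the white deck, 92 mm from the turret axis; which one varies. Origin at the centre of its underside.
- mark_disc: Round disc 28 mm across; fixed black marker, 5 mm high (top 19 mm above the worktop), on one of the four stations of the white deck, 92 mm from the turret axis; which one varies. Origin at the centre of its underside.
- mark_bar: Single straight bar 34 x 9 mm; fixed black marker, 5 mm high (top 19 mm above the worktop), on one of the four stations of the white deck, 92 mm from the turret axis; which one varies. Origin at the centre of its underside.
- mark_stud: Small round stud 12 mm across; fixed black marker, 5 mm high (top 19 mm above the worktop), on one of the four stations of the white deck, 92 mm from the turret axis; which one varies. Origin at the centre of its underside.
- read_top (a point): Centre of the top face of the white round read button (28 mm across) on top of the head, on the photometer's x axis 88 mm from the turret axis.
- read (a joint): Travel of the read button, m: 0 = up, 0.006 = fully down. A spring brings it up again; fully down takes about 4 N.
- vial: Loose small reagent vial, 32 x 32 x 58 mm, standing behind the photometer; origin at the centre of its underside. Bystander.
- tube: Loose tube 33 x 33 x 115 mm standing on its cap behind the photometer; origin at the centre of its underside. Bystander.
- timer: Loose flat bench timer 66 x 66 x 23 mm, right of the photometer, in front of a large fixed white plate reader; origin at the centre of its underside. Bystander. The plate reader is in the way of low moves: in the world frame it fills x from 0.48 m on, y from -0.42 to 0.05 m, up to 202 mm above the worktop.
- tape: Loose tape roll 72 mm across, 19 mm high, lying on the front strip of the worktop, right of the timer; origin at the centre of its underside. Bystander.

How it is judged:
By the outcome, as a careful person would: the job done as asked, in the order asked, and still so for the second after the job is handed in, with the robot touching nothing.
It also fails if it takes over 48 s, if anything falls off the work surface, if the arm or the gripper's body presses on something with over 40 N, if the wrist force passes 120 N, or if a joint passes its speed limit or range.

## Robot

A 6-joint arm with a two-finger parallel gripper is mounted at the origin on a cart in front of the work surface, level with it; the furniture and walls round the work are solid. World frame = base frame: x ahead of the robot, y to its left, z up, the work surface at z = 0. Lengths are in m, angles in rad, forces in N, time in s.
With the tool pointing down it reaches from about 0.275 to 0.775 m from the base axis. Payload 14.6 kg.
Tool frame: the origin (TCP) lies on the front face of the gripper's body, between the roots of the fingers; the fingertips stand 73 mm ahead of it and the grasp point (between the pads) lies ahead of it (env.hold_point_z is the y of the grasp point in the tool frame, in m); y points along the fingers, z is the direction in which the jaws open and shut, and the axes are right-handed (so a half turn about y gives the same grasp; the last joint's range is limited). The gripper opens to 85 mm and grips with 20 to 120 N. Pads are 22 mm wide; open, the fingers measure 114 mm over their backs; the gripper's body (76 mm by 85 mm) begins 54 mm behind the grasp point. The pads swing forward as they close: fully open they stand 13 mm farther back than shut.
Start: joints at [-1.445, 0.263, -0.048, 1.259, 0, 1.415], TCP at [0.145, -0.504, 0.304] pointing down, gripper open.
Joint ranges: [-2.65, 2.65], [-0.89, 1.7], [-1.18, 1.37], [-2.13, 2.11], [-1.35, 1.29], [-3.14, 3.14]. Speed limits (rad/s): [1.89, 1.89, 2.57, 2.79, 3.14, 3.14].

## Interface

Orientations are given as a unit quaternion [x, y, z, w].
In Python, from station import env gives the robot as it stands.
- The arm moves only by the shell command python3 -m jog 'ROWS' [FORCE]. ROWS is text: rows parted by semicolons, each of 5 numbers parted by spaces: the shift along the world's x, y, z in mm, then the turn about the world's z in degrees, then the opening, from -1 (shut) to 1 (fully open). A call has 1 to 20 rows; each row is the pose to reach, as a shift and turn from the pose measured when the call began; what a row does not reach only later rows make up. A row lasts 1/12 s, in which the tool goes at most 41.7 mm and 7.16 degrees, less where a joint would pass 70% of its speed; a pose out of reach is approached as far as the arm can. A call with a gripper value outside its range is refused whole. The fingers move at their own pace and stop on an object; FORCE is the grip in N (left out, the last holds). Time passes only in rows, so rows that repeat a pose let the fingers close. It gives the time, the measured TCP pose, the force and the opening at its end, in the units of the state.
- env.get_state(): the state, without advancing time (a new reading comes with each control period).
- env.snapshot(name): name is "scene" or "side" or "wrist"; returns a dict with "color" (400x640x3 uint8, red, green, blue), "fx", "fy", "cx", "cy" (pixels), "R" (3x3) and "t" (3): a world point X has camera coordinates R X + t; the wrist camera has in their place "T_tool_cam" (4x4, takes a point from camera to tool coordinates, whose origin is the TCP and whose axes are the tool frame's). Camera axes: x right, y down, z forward; pixel columns grow to the right and rows downward; lengths in m; the calibration is good to about 2 mm. A picture is of the moment at which its call begins: read the wrist's pose just before it. There is no depth.
- env.job_done(): hands the job in, once; it reports no verdict.
The state is a dict: "clock": time; "q": joint angles; "joint_velocities": joint speeds; "effort": joint torques, N m; "tcp_pos": TCP position; "ee_rot": TCP orientation; "ft_force": force on the tool from outside, world axes, zero at the start; "moment": the same for the moment, N m; "gripper_width": finger opening in m.
Only numpy, scipy, OpenCV 4.12 (cv2) and the standard library are available. Lean on these libraries where they do the work, as an engineer would, in place of code of your own. Each camera call takes 0.05 s, during which the arm holds its last target. There are 200 camera calls.

## Working session

There is one attempt and no reset: what is moved stays moved. The work goes in short steps, Python scripts to look and compute and a shell command to move; the robot and the scene stay as the last step left them, time stands still between calls to the robot, and variables do not carry over. Pictures are saved under pics/ and viewed, about 8 in all and at most 12, crops included, and the job is handed in when it is done.

```bash
mkdir -p pics
python3 - <<'E'
from station import env
import cv2,numpy as np
s=env.get_state();print(s['clock'],s['tcp_pos'],s['ee_rot'],s['gripper_width'],env.hold_point_z)
for n in("scene","side"):
    d=env.snapshot(n);cv2.imwrite(f'pics/{n}0.png',d['color'][:,:,::-1])
    np.savez(f'{n}.npz',K=[d['fx'],d['fy'],d['cx'],d['cy']],R=d['R'],t=d['t']);print(n,d['fx'],d['cx'],d['cy'],np.round(d['R'],3).tolist(),d['t'])
E
```

```text
0.0 [ 0.14546983 -0.50423529  0.30341482] [-0.09896382  0.70052862 -0.69976486  0.09896951] 0.08537448326217725 0.0539
scene 376.2549833853196 316.7979743604797 204.4471082391253 [[-0.63, -0.777, -0.01], [-0.576, 0.476, -0.665], [0.521, -0.413, -0.747]] [0.42991135 0.35346357 0.69688378]
side 365.49561811119685 322.0136174631224 196.76331461219223 [[0.982, -0.191, 0.0], [-0.123, -0.633, -0.764], [0.146, 0.75, -0.645]] [-0.58280754  0.20447124  0.94905647]
```

View pics/scene0.png

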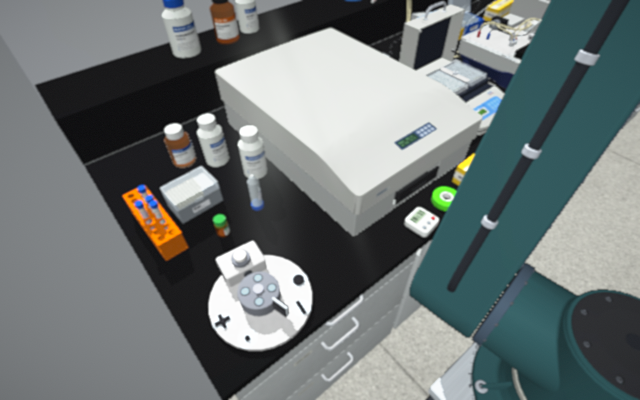

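View pics/side0.png

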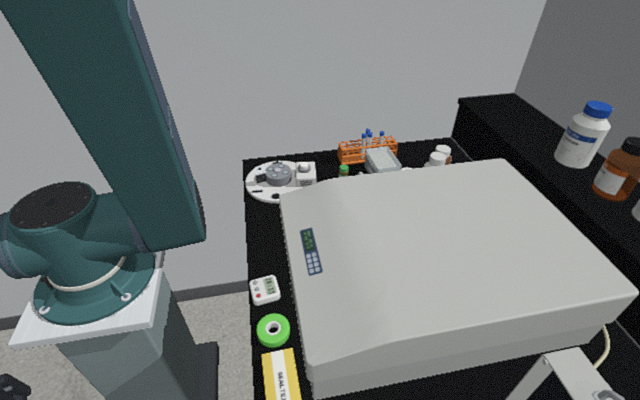

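The scene view shows the photometer: hub about (258,289), cross (222,322), disc (298,280), bar (301,308), stud (248,338), tab about (283,310). I'll measure it in an enlarged crop.

```bash
python3 - <<'E'
import cv2
im=cv2.imread('pics/scene0.png')[230:355,200:320]
cv2.imwrite('pics/c1.png',cv2.resize(im,None,fx=4.8,fy=4.8,interpolation=cv2.INTER_CUBIC))
E
cat > h.py <<'E'
import numpy as np
def ray(n,u,v,z):
    d=np.load(n+'.npz');fx,fy,cx,cy=d['K'];R,t=d['R'],d['t']
    c=-R.T@t;w=R.T@np.array([(u-cx)/fx,(v-cy)/fy,1]);return c+w*(z-c[2])/w[2]
E
python3 - <<'E'
from h import *
P=lambda *a:np.round(ray('scene',*a),4)
for k,a in dict(hub=(258,289,.055),cross=(222,322,.019),disc=(298,280,.019),bar=(301,308,.019),stud=(248,338,.019),btn=(241,254,.056)).items():print(k,P(*a))
E
```

```text
hub [0.4973 0.308  0.055 ]
cross [0.5001 0.4001 0.019 ]
disc [0.4791 0.2189 0.019 ]
bar [0.4213 0.2547 0.019 ]
stud [0.4373 0.3764 0.019 ]
btn [0.5949 0.2896 0.056 ]
```

View pics/c1.png

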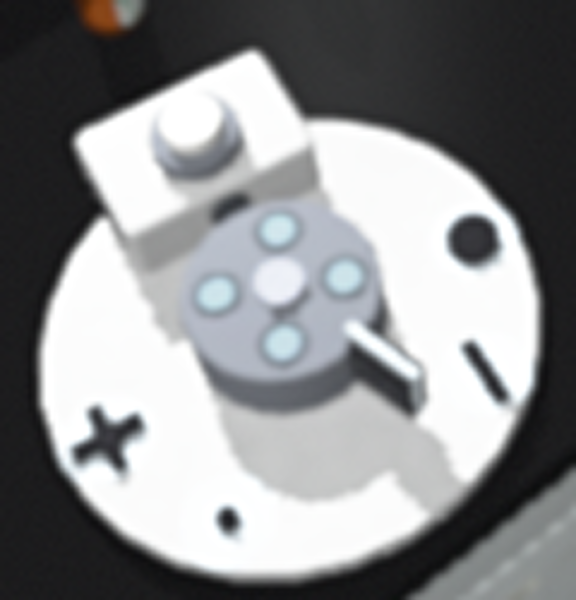

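Run:
```python
from h import *
from scipy.optimize import least_squares
from scipy.spatial.transform import Rotation as Ro
c=lambda u,v,z:ray('scene',200+(u+.5)/4.8-.5,230+(v+.5)/4.8-.5,z)[:2]
M=[c(108,439,.019),c(229,520,.019),c(486,372,.019),c(474,240,.019)];A=np.array([-1.5,-.75,.75,1.5])
f=lambda p:np.concatenate([p[:2]+.092*np.array([np.cos(np.pi+p[2]+a),np.sin(np.pi+p[2]+a)])-m for a,m in zip(A,M)])
r=least_squares(f,[.5,.3,-.1]);print('fit',r.x,np.round(r.fun*1000,1))
C=r.x[:2];print('hub',c(280,278,.055),'btn',c(192,122,.062),'pred',C+.088*np.array([np.cos(r.x[2]),np.sin(r.x[2])]))
for p in[(348,325),(385,350),(420,374)]:
    d=c(*p,.061)-C;print('tab r',np.hypot(*d),'val',np.arctan2(d[1],d[0])%(2*np.pi)-np.pi-r.x[2])
print(Ro.from_quat([-0.09896382,0.70052862,-0.69976486,0.09896951]).as_matrix().round(3))
```

```text
fit [ 0.49727535  0.30740572 -0.12258129] [ 0.2  0.4 -0.2  0.5 -0.3 -0.3  0.2 -0.6]
hub [0.50027982 0.30621613] btn [0.5904347  0.29483287] pred [0.58461502 0.29664556]
tab r 0.03884824910947676 val 0.38410946457721457
tab r 0.059043704949539574 val 0.3888126920437967
tab r 0.07786990585713452 val 0.389405964987482
[[-0.961 -0.     0.277]
 [-0.277  0.001 -0.961]
 [-0.    -1.    -0.001]]
```

The fit is good to under 1 mm. The axis is at (0.497, 0.307), yaw is -0.123, the tab is at +0.39 and the cross is at the -1.5 station. So I push clockwise on face b. First I move above the start point.

```bash
python3 -m jog '10 30 0 7 -1;20 60 0 14 -1;35 95 0 21 -1;50 130 0 28 -1;65 165 0 35 -1;80 200 0 42 -1;95 240 0 49 -1;110 280 0 56 -1;125 320 0 63 -1;140 360 0 70 -1;155 395 0 77 -1;170 430 0 84 -1;185 465 0 91 -1;200 500 0 98 -1;213 535 0 105 -1;226 570 0 112 -1;239 605 0 119 -1;252 640 0 126 -1;264 670 0 133 -1;276 700 0 140 -1' 20
```

```text
clock: 1.77
tcp_pos: [0.4217, 0.1987, 0.3032]
ee_rot: [0.687, -0.171, 0.17, -0.686]
ft_force: [0.8, -0.6, 0.1]
gripper_width: 0.0002
```

```bash
python3 -m jog '5 15 -20 7 -1;10 30 -40 14 -1;16 44 -70 21 -1;23 58 -100 28 -1;23 58 -118 35 -1;23 58 -118 39 -1;23 58 -118 39 -1'
python3 - <<'E'
from station import env
import cv2
s=env.get_state();print(s['tcp_pos'],s['q'])
for n in('wrist','scene'):
    d=env.snapshot(n);cv2.imwrite(f'pics/{n}2.png',d['color'][:,:,::-1])
    if n=='wrist':print(d['fx'],d['cx'],d['cy'],d['T_tool_cam'].round(3))
a=cv2.imread('pics/wrist2.png');b=cv2.resize(cv2.imread('pics/scene2.png')[220:360,190:330],(400,400),interpolation=2)
cv2.imwrite('pics/v2.png',cv2.hconcat([cv2.resize(a,(400,250)).copy() if 0 else cv2.copyMakeBorder(cv2.resize(a,(400,250)),0,150,0,0,0),b]))
E
```

```text
clock: 2.35
tcp_pos: [0.444, 0.2566, 0.1838]
ee_rot: [0.704, 0.069, -0.071, -0.703]
ft_force: [0.1, -0.2, 0.8]
gripper_width: -0.0
[0.44400839 0.25662653 0.1838328 ] [ 3.65413182e-01  3.12896748e-01 -3.17088917e-01  9.44220729e-01
 -8.30305695e-04  1.67938700e-01]
311.94837398653686 319.97159191554783 199.38659741929155 [[ 0.001  0.947  0.321 -0.084]
 [ 0.001 -0.321  0.947 -0.07 ]
 [ 1.    -0.    -0.001  0.   ]
 [ 0.     0.     0.     1.   ]]
```

View pics/v2.png

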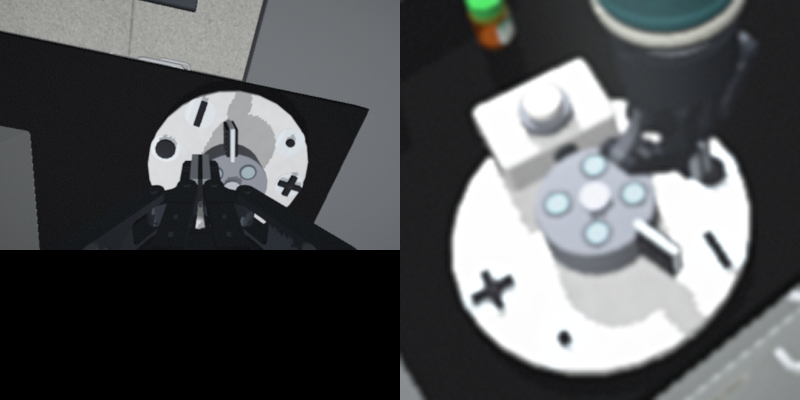

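The wrist view shows the shut fingers beside the tab on its anticlockwise side (tab at 232,140 and fingers at 200,160 in the half-size view), clear of it. I'll descend.

```bash
python3 -m jog '0 0 -20 4 -1;1 0 -50 4 -1;1 0 -70 4 -1;1 0 -76 4 -1;1 0 -76 4 -1;1 0 -76 4 -1'
python3 - <<'E'
from station import env
import cv2,numpy as np
from scipy.spatial.transform import Rotation as Ro
s=env.get_state();R=Ro.from_quat(s['ee_rot']).as_matrix();print(np.degrees(np.arctan2(R[1,2],R[0,2])))
# arc plan: finger centre relative to axis
C=np.array([.4973,.3074]);p=s['tcp_pos'][:2];v=p-C
print(np.hypot(*v))
w=lambda a:np.array([[np.cos(a),-np.sin(a)],[np.sin(a),np.cos(a)]])@v
for d in range(0,116,5):print(d,np.round((w(-np.radians(d))-v)*1000,1))
E
```

```text
clock: 2.95
tcp_pos: [0.4462, 0.2568, 0.1104]
ee_rot: [0.701, 0.092, -0.091, -0.701]
ft_force: [0.2, 0.3, 0.8]
gripper_width: 0.0003
104.8672967574085
0.07189736016591669
0 [0. 0.]
5 [-4.2  4.6]
10 [-8.   9.6]
15 [-11.4  14.9]
20 [-14.2  20.5]
25 [-16.6  26.3]
30 [-18.5  32.3]
35 [-19.8  38.4]
40 [-20.6  44.7]
45 [-20.8  50.9]
50 [-20.5  57.2]
55 [-19.7  63.4]
60 [-18.3  69.5]
65 [-16.4  75.5]
70 [-14.   81.3]
75 [-11.   86.8]
80 [-7.6 92.1]
85 [-3.8 97.1]
90 [  0.5 101.7]
95 [  5.1 105.9]
100 [ 10.1 109.7]
105 [ 15.4 113. ]
110 [ 21.  115.9]
115 [ 26.8 118.3]
```

```bash
python3 -m jog '-1 4 -2 0 -1;-2 7 -3 0 -1;-2.5 9 -3 0 -1;-3 10 -3 0 -1;-3 10 -3 0 -1;-3 10 -3 0 -1'
python3 - <<'E'
from station import env
import numpy as np
s=env.get_state()
C=np.array([.4973,.3074]);p=s['tcp_pos'][:2];v=p-C
w=lambda a:np.array([[np.cos(a),-np.sin(a)],[np.sin(a),np.cos(a)]])@v
for d in range(0,116,5):print(d,np.round((w(-np.radians(d))-v)*1000,1))
E
```

```text
clock: 3.45
tcp_pos: [0.4433, 0.2669, 0.1076]
ee_rot: [0.701, 0.092, -0.091, -0.701]
ft_force: [-0.2, 0.8, 0.3]
gripper_width: 0.0003
0 [0. 0.]
5 [-3.3  4.9]
10 [-6.2 10. ]
15 [-8.6 15.4]
20 [-10.6  20.9]
25 [-12.1  26.6]
30 [-13.   32.5]
35 [-13.5  38.3]
40 [-13.4  44.2]
45 [-12.8  50.1]
50 [-11.7  55.9]
55 [-10.1  61.5]
60 [-8.1 67.1]
65 [-5.5 72.4]
70 [-2.5 77.4]
75 [ 0.9 82.2]
80 [ 4.8 86.7]
85 [ 9.  90.8]
90 [13.5 94.6]
95 [18.4 97.9]
100 [ 23.5 100.8]
105 [ 28.9 103.2]
110 [ 34.5 105.2]
115 [ 40.2 106.6]
```

```bash
python3 -m jog '-3 5 0 -5 -1;-6 10 0 -10 -1;-9 15 0 -15 -1;-11 21 0 -20 -1;-12 27 0 -25 -1;-13 32 0 -30 -1;-13.5 38 0 -35 -1;-13.5 44 0 -40 -1;-13 50 0 -45 -1;-12 56 0 -50 -1;-10 61.5 0 -55 -1;-8 67 0 -60 -1;-5.5 72 0 -65 -1;-2.5 77.5 0 -70 -1;1 82 0 -75 -1;4 86 0 -79 -1;6.5 88.5 0 -82 -1;8 90 0 -84 -1;8 90 0 -84 -1;8 90 0 -84 -1'
python3 - <<'E'
from station import env
import cv2
for n in('wrist','scene'):
    d=env.snapshot(n);cv2.imwrite(f'pics/{n}3.png',d['color'][:,:,::-1])
a=cv2.imread('pics/wrist3.png');b=cv2.imread('pics/scene3.png')[230:355,200:320]
b=cv2.resize(b,(384,400),interpolation=2)
cv2.imwrite('pics/v3.png',cv2.hconcat([a[:, 150:566],b]))
E
```

```text
clock: 5.12
tcp_pos: [0.4512, 0.3568, 0.1075]
ee_rot: [0.583, -0.401, 0.401, -0.582]
ft_force: [-0.1, -0.3, -0.6]
gripper_width: 0.0002
```

View pics/v3.png

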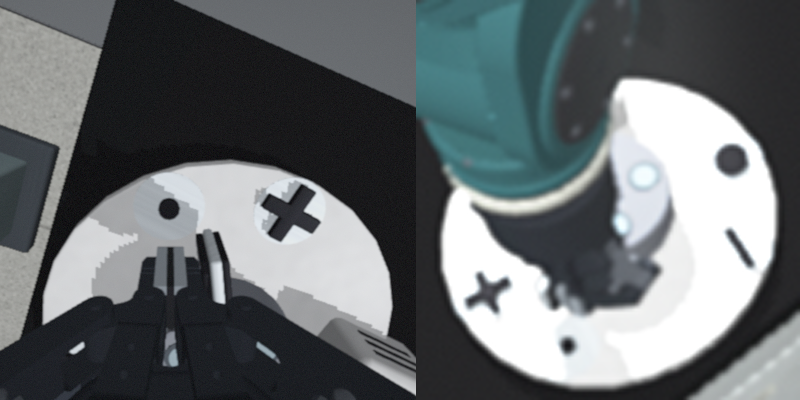

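The wrist view shows the tab just right of the fingers (crop x about 212, y 230-300), with the cross ahead at (290,212). Next I overlay the predicted outline to read the angle.

```bash
cat >> h.py <<'E'
import cv2
from scipy.spatial.transform import Rotation as Ro
from station import env
C=np.array([.4973,.3074]);YAW=-.1226
def wrist(name):
    s=env.get_state();d=env.snapshot('wrist');cv2.imwrite(f'pics/{name}.png',d['color'][:,:,::-1])
    T=np.eye(4);T[:3,:3]=Ro.from_quat(s['ee_rot']).as_matrix();T[:3,3]=s['tcp_pos'];W=T@d['T_tool_cam']
    np.savez(name+'.npz',K=[d['fx'],d['fy'],d['cx'],d['cy']],R=W[:3,:3].T,t=-W[:3,:3].T@W[:3,3])
def proj(n,X):
    d=np.load(n+'.npz');fx,fy,cx,cy=d['K'];p=d['R']@X+d['t'];return np.array([cx+fx*p[0]/p[2],cy+fy*p[1]/p[2]])
def fin(val,r,off,z):
    a=np.pi+YAW+val;return np.array([*(C+r*np.array([np.cos(a),np.sin(a)])+off*np.array([-np.sin(a),np.cos(a)])),z])
E
python3 - <<'E'
from h import *
wrist('w4');im=cv2.imread('pics/w4.png');S=4;x0,y0=300,180
b=cv2.resize(im[y0:y0+140,x0:x0+190],None,fx=S,fy=S,interpolation=2)
print('cross',proj('w4',fin(-1.5,.092,0,.019)),'stud',proj('w4',fin(-.75,.092,0,.019)))
for v,col in((-.75,(0,0,255)),(-.85,(0,200,0)),(-.95,(255,0,0))):
    q=[(S*(proj('w4',fin(v,r,o,.061))-[x0,y0])) for r,o in((.045,.0065),(.08,.0065),(.08,-.0065),(.045,-.0065))]
    cv2.polylines(b,[np.int32(q)],True,col,1)
cv2.imwrite('pics/v4.png',b)
E
```

```text
cross [437.09378024 211.74267591] stud [313.49652053 206.92358306]
```

View pics/v4.png

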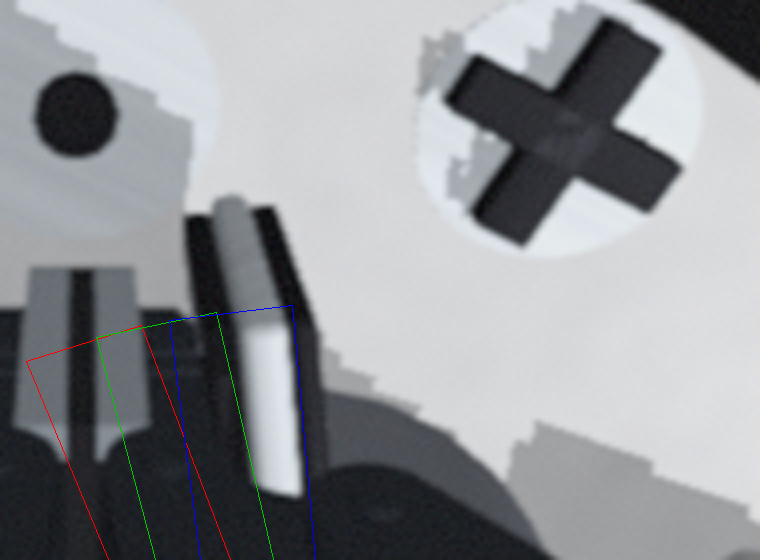

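The tab reads about -0.97; the cross and stud overlays are a few pixels off, so I corrected by that. There is roughly a 4 mm gap because the tab coasted a little. I'll push on more slowly.

```bash
python3 -m jog '2.2 1.9 0 -2.5 -1;4.5 3.8 0 -5 -1;6.9 5.6 0 -7.5 -1;9.3 7.3 0 -10 -1;11.3 8.5 0 -12 -1;13.3 9.6 0 -14 -1;15.4 10.7 0 -16 -1;17.6 11.8 0 -18 -1;19.7 12.8 0 -20 -1;21.3 13.5 0 -21.5 -1;22.9 14.1 0 -23 -1;24.1 14.5 0 -24 -1;25.2 14.9 0 -25 -1;26.3 15.2 0 -26 -1;27 15.4 0 -26.5 -1;27 15.4 0 -26.5 -1'
cat > look.py <<'E'
import sys
from h import *
n=sys.argv[1];vals=[float(x) for x in sys.argv[2:]]
wrist(n);im=cv2.imread(f'pics/{n}.png');S=4
X=proj(n,fin(-1.5,.092,0,.019));print('cross',X)
x0,y0=int(X[0])-130,max(0,int(X[1])-50)
b=cv2.resize(im[y0:y0+140,x0:x0+190],None,fx=S,fy=S,interpolation=2)
cv2.drawMarker(b,np.int32(S*(X-[x0,y0])),(0,255,255),0,10)
for v in vals:
    q=[(S*(proj(n,fin(v,r,o,.061))-[x0,y0])) for r,o in((.045,0),(.08,0),(.08,.0065),(.08,-.0065))]
    cv2.polylines(b,[np.int32(q)],False,(0,0,255),1)
cv2.imwrite(f'pics/v_{n}.png',b);print(x0,y0)
E
python3 look.py w5 -1.35
```

```text
clock: 6.6
tcp_pos: [0.4784, 0.3722, 0.1076]
ee_rot: [0.475, -0.524, 0.524, -0.475]
ft_force: [-1.3, 0.6, -0.0]
gripper_width: 0.0002
cross [360.99268205 197.49174614]
230 147
```

View pics/v_w5.png

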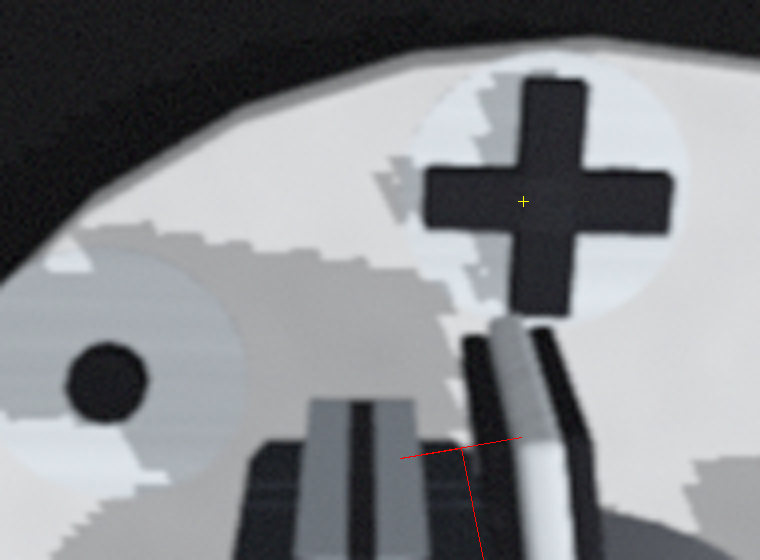

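Run:
```python
from h import *
obs=lambda u,v:np.array([230+(u+.5)/4-.5,147+(v+.5)/4-.5])
sh=obs(547,198)-proj('w5',fin(-1.5,.092,0,.019));print(sh, obs(107,383)-proj('w5',fin(-.75,.092,0,.019)))
for v in(-1.38,-1.42,-1.46,-1.5):
    print(v,proj('w5',fin(v,.08,0,.025))+sh-obs(507,318),proj('w5',fin(v,.08,0,.061))+sh-obs(543,440))
```

```text
[ 5.38231795 -1.36674614] [ 6.30793934 -1.47826929]
-1.38 [-6.50925998 -3.2169601 ] [-9.10436393  0.13971611]
-1.42 [-0.52846955 -4.02966516] [-1.56756415 -0.8453319 ]
-1.46 [ 5.48448241 -4.62313633] [ 6.01028251 -1.56512567]
-1.5 [11.51557034 -4.99555692] [13.61006167 -2.01719065]
```

Both references give about -1.425, so about 4.2° remains and the finger is in light contact (1.3 N).

```bash
python3 -m jog '1 0.3 0 -1 -1;2.2 0.6 0 -2 -1;3.3 0.9 0 -3 -1;4.4 1.2 0 -4 -1;4.4 1.2 0 -4 -1;4.4 1.2 0 -4 -1'; python3 look.py w6 -1.5
```

```text
clock: 7.15
tcp_pos: [0.4829, 0.3733, 0.1077]
ee_rot: [0.457, -0.54, 0.54, -0.456]
ft_force: [-0.3, 0.5, 0.7]
gripper_width: 0.0001
cross [348.99646708 198.19040546]
218 148
```

View pics/v_w6.png

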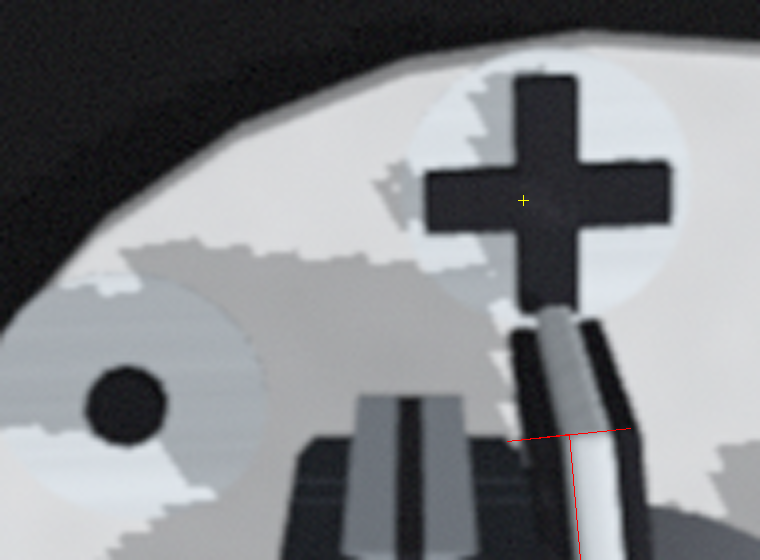

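Run:
```python
from h import *
obs=lambda u,v:np.array([218+(u+.5)/4-.5,148+(v+.5)/4-.5])
sh=obs(547.5,194)-proj('w6',fin(-1.5,.092,0,.019));print(sh, obs(126,405)-proj('w6',fin(-.75,.092,0,.019)))
for v in(-1.46,-1.48,-1.5,-1.52):
    print(v,proj('w6',fin(v,.08,0,.025))+sh-obs(555,312),proj('w6',fin(v,.08,0,.061))+sh-obs(593,434))
```

```text
[ 5.50353292 -2.06540546] [ 6.14563388 -2.24990024]
-1.46 [-4.91450592 -3.8715254 ] [-7.58355389 -0.60591841]
-1.48 [-1.92336848 -4.2767016 ] [-3.81414922 -1.09727159]
-1.5 [ 1.07660388 -4.62717091] [-0.0334078  -1.52244846]
-1.52 [ 4.08366514 -4.92266593] [ 3.75629187 -1.88108489]
```

The tab is at -1.497, on the cross. I'll back off, lift and go above the button.

```bash
python3 -c "
from h import *
print(ray('scene',222,235,0),ray('scene',257,208,0))"
python3 -m jog '-4 0 0 0 -1;-8 -1 0 0 -1;-12 -1 0 0 -1;-12 -1 20 0 -1;-12 -1 50 0 -1;-12 -1 75 0 -1;0 -10 75 0 -1;30 -30 75 0 -1;60 -50 75 0 -1;85 -66 70 0 -1;101.5 -76.5 60 0 -1;101.5 -76.5 50 0 -1;101.5 -76.5 50 0 -1;101.5 -76.5 50 0 -1'
python3 - <<'E'
from h import *
wrist('w7');d=env.snapshot('scene');b=d['color'][230:355,200:320,::-1]
for z in(.056,.062,.068):print(z,proj('w7',np.array([.5846,.2966,z])))
cv2.imwrite('pics/v7.png',cv2.hconcat([cv2.imread('pics/w7.png')[:,150:566],cv2.resize(b,(384,400),interpolation=2)]))
E
```

```text
[0.71364286 0.28344884 0.        ] [0.73368812 0.16532572 0.        ]
clock: 8.37
tcp_pos: [0.5832, 0.297, 0.1566]
ee_rot: [-0.458, 0.54, -0.54, 0.456]
ft_force: [-0.4, 0.1, 0.8]
gripper_width: 0.0001
0.056 [324.39173078 237.23607987]
0.062 [324.52050666 241.7263746 ]
0.068 [324.65755764 246.50521424]
```

View pics/v7.png

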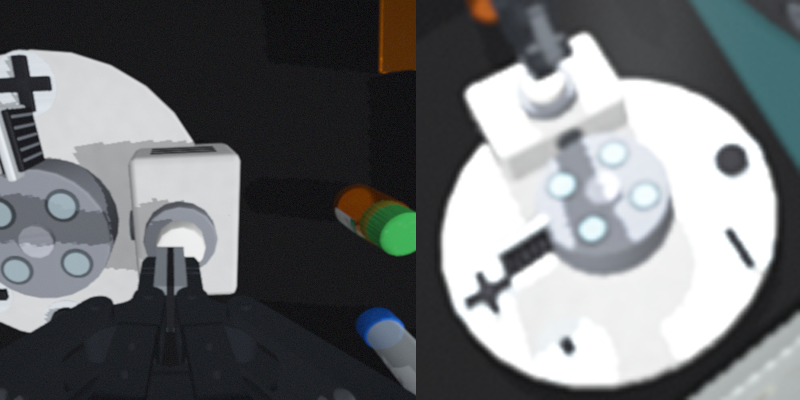

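The tab points at the cross, and the fingers are centred over the button (its top is at about (182,240) in the left crop, as predicted). The vial and tube are clear. I'll press.

```bash
python3 -m jog '1 0 -5 0 -1;1 0 -10 0 -1;1 0 -14 0 -1;1 0 -16 0 -1;1 0 -16 0 -1'; python3 -m jog '0 0 -1.5 0 -1;0 0 -3 0 -1;0 0 -4 0 -1;0 0 -4 0 -1'
```

```text
clock: 8.88
tcp_pos: [0.5842, 0.2978, 0.1415]
ee_rot: [0.457, -0.54, 0.54, -0.457]
ft_force: [-1.3, 1.8, 2.3]
gripper_width: -0.0
clock: 9.22
tcp_pos: [0.5842, 0.2978, 0.1385]
ee_rot: [0.457, -0.54, 0.54, -0.457]
ft_force: [-4.4, -0.3, 12.8]
gripper_width: 0.0001
```

```bash
python3 -m jog '0 0 -1 0 -1;0 0 -1.5 0 -1;0 0 -1.5 0 -1'; python3 -m jog '0 0 3 0 -1;0 0 3 0 -1'; python3 -m jog '0 0 4 0 -1;0 0 10 0 -1;0 0 30 0 -1;0 0 60 0 -1;-20 0 90 0 -1;-50 0 100 0 -1;-80 0 100 0 -1;-110 0 100 0 -1;-140 0 100 0 -1;-140 0 100 0 -1;-140 0 100 0 -1'
python3 - <<'E'
from h import *
d=env.snapshot('scene');b=d['color'][230:355,200:320,::-1];wrist('w8')
cv2.imwrite('pics/v8.png',cv2.hconcat([cv2.imread('pics/w8.png')[:,150:566],cv2.resize(b,(384,400),interpolation=2)]))
E
```

```text
clock: 9.47
tcp_pos: [0.5842, 0.2978, 0.1384]
ee_rot: [0.457, -0.539, 0.54, -0.457]
ft_force: [-6.8, -1.7, 19.5]
gripper_width: -0.0004
clock: 9.63
tcp_pos: [0.5843, 0.2978, 0.1421]
ee_rot: [0.456, -0.539, 0.54, -0.457]
ft_force: [-1.3, -0.5, 1.8]
gripper_width: 0.0
clock: 10.55
tcp_pos: [0.4433, 0.2978, 0.2429]
ee_rot: [0.456, -0.539, 0.54, -0.458]
ft_force: [0.6, 1.0, 0.1]
gripper_width: 0.0004
```

View pics/v8.png

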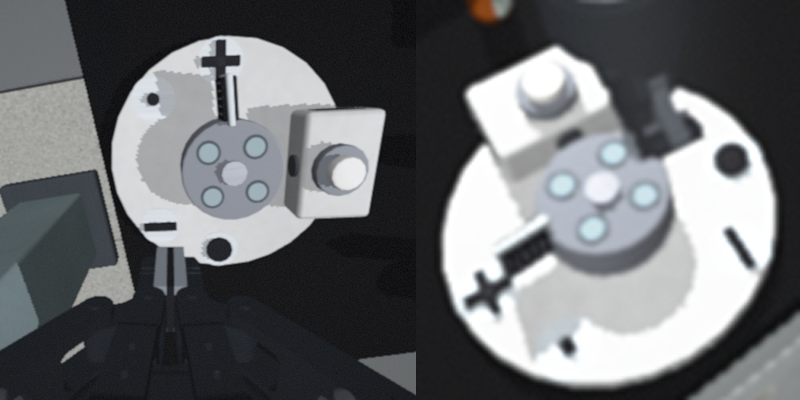

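The press hit a hard stop: 12.8 to 19.5 N with no further travel. The button is up again, the tab still points at the cross, and the robot is clear.

```bash
python3 -c "
from station import env
print(env.job_done(), env.get_state()['clock'])"
```

```text
the job is handed in; nothing more can be done
the job is handed in; nothing more can be done
```

The tab now points at the cross and the read button has been pressed and released. I handed the job in with about 10.6 s on the robot's clock.

- **Tab:** I pushed it clockwise with the shut fingertips against face b, from about +0.39 rad. It ended at about -1.497 rad by the wrist camera; the cross is at -1.5. The last picture, taken after the press, still shows it pointing at the cross.
- **Read button:** I pressed it to its hard stop. The force rose from 12.8 to 19.5 N while the tool moved only 0.1 mm, and full travel needs about 4 N. The last picture shows the button up again.
- **Surroundings:** The robot was clear of everything at the end, and its path kept away from the vial, tube, timer and tape. I did not measure their positions again afterwards.
- **Disagreements:** The wrist camera's projections were off by about 6 pixels, which I corrected using the markers. My first estimate of the button position from the scene camera was about 6 mm from the fitted one; I used the fitted one, and the close-up view agreed with it.

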